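Load the cup riser and hold it fully extended

ROBOT

A 7-joint arm with a two-finger parallel gripper is mounted at the origin on the work surface. World frame = base frame: x ahead of the robot, y to its left, z up, the work surface at z = 0. Lengths are in m, angles in rad, forces in N, time in s.
With the tool pointing down it reaches from about 0.4 to 0.75 m from the base axis. Payload 19.5 kg.
Tool frame: the origin (TCP) lies between the finger pads, 19 mm behind the fingertips; this is the grasp point; z points along the fingers, y is the line along which they close (so a half turn about z gives the same grasp; the last joint's range is limited). The gripper opens to 85 mm and grips with 20 to 120 N. Pads are 22 mm wide; open, the fingers measure 114 mm over their backs; the gripper's body (76 mm by 85 mm) begins 54 mm behind the grasp point. The pads swing forward as they close: fully open they stand 13 mm farther back than shut.
Start: joints at [1.249, 0.707, -0.028, 1.485, 0.022, 0.951, -0.075], TCP at [0.159, -0.553, 0.25] pointing down, gripper open.
Joint ranges: [-2.71, 2.71], [-0.32, 2.16], [-1.57, 1.52], [0, 2.45], [-1.46, 4.6], [0, 2.02], [-2.83, 2.83]. Speed limits (rad/s): [1.89, 1.89, 2.57, 2.57, 3.01, 3.01, 3.01].

INTERFACE

Orientations are given as [roll, pitch, yaw] about the fixed x, y, z axes, in that order (R = Rz(yaw) Ry(pitch) Rx(roll)).
In Python, from bench import observe, cams, arm gives the robot as it stands.
- The arm moves only by the tool servo_tool, never from a script. Its argument "targets" is a list of rows, each a list of 4 numbers: the shift along the tool's x, y, z in cm, then the turn about the tool's z in rad. In form: [[tx, ty, tz, twist], ...]. A call has exactly 8 rows; each row is the pose to reach, as a shift and turn from the pose commanded when the call began, along the tool's axes at that moment; what a row does not reach only later rows make up. A row lasts 1/12 s, in which the tool goes at most 41.7 mm and 7.16 degrees, less where a joint would pass 70% of its speed; a pose out of reach is approached as far as the arm can. A call with a gripper value outside its range is refused whole. "grip" is the closure, from 0 (fully open) to 1 (shut), set as the call begins (left out, the last holds). The fingers move at their own pace and stop on an object; "force" is the grip in N (left out, the last holds). Time passes only in rows, so rows that repeat a pose let the fingers close, or fill a call up. It gives the time, the measured TCP pose, the force, the opening and the grip force at its end, in the units of the state.
- observe(): the state, without advancing time (a new reading comes with each control period).
- cams.snapshot(name): name is "side" or "top"; returns (picture, depth): 480x640x3 uint8, blue, green, red; 480x640 float32, m along the optical axis (not along the pixel's ray), 0 where there is no reading.
- cams.calibration(name): a dict with "intrinsics" (3x3 intrinsics, pixels), "k1" (the pictures are not rectified: a ray, as slopes to the right and down, at radius r is drawn at 1 + k1 r^2 times it, then the intrinsics apply), "R" (3x3) and "t" (3): a world point X has camera coordinates R X + t. Camera axes: x right, y down, z forward; pixel columns grow to the right and rows downward; lengths in m; the calibration is good to about 2 mm. A picture is of the moment at which its call begins. calibration takes no time and is no camera call.
- arm.job_done(): hands the job in; it is judged then, once.
Trained networks look in the newest picture that a camera, given by its name, has taken for a name from the list of things; names that differ only in an ending like _2 or _b are one class to them, and where a whole thing is asked for, a point or a joint stands for the part that bears it (a point fixed in the world has none). Each returns a list of dicts, best first, with "conf" (0 to 1); they miss things now and then, are a little off and sometimes report something else, mostly with a low value. They report only what shows in the picture. A call takes as long as a camera call. They do not tell look-alikes from the thing itself.
- cams.outline_of(camera, thing): "region" (480x640 bool, what is visible of it) and "box" ([left, top, width, height] in pixels, round what is visible of it).
The state is a dict: "time_s": time; "qpos": joint angles; "dq": joint speeds; "joint_torque": joint torques, N m; "eef_pos": TCP position; "ee_rot": TCP orientation; "ft_force": force on the tool from outside, world axes, zero at the start; "wrist_torque": the same for the moment, N m; "gripper_width": opening from 0.0 (shut) to 1.0 (fully open); "finger_force": force on a finger pad.
Only numpy, scipy, OpenCV 4.12 (cv2) and the standard library are available. Lean on these libraries where they do the work, as an engineer would, in place of code of your own. Each camera call takes 0.05 s, during which the arm holds its last target. There are 200 camera calls.

TASK

Take the single espresso cup that stands upside down and set it, without dropping it, still rim-down, in the orange round seat of the telescopic cup riser and let go of it. Then take the riser by its black grip block so that the red button in the grip's side is squeezed in, pull it straight up past the first stop to the second stop, fully extended, and finish while still holding the grip there, as it sinks back if let go, with the cup resting in the seat. Leave the other cups, the canister, the tongs and the little bottles where they are.

Things in the scene. Friction and masses are not known exactly. Their poses are not given: they have to be found in the camera images.
- cup: White handleless espresso cup, about 110 g, loose, upside down on the shelf (rim down, foot up), clear for a grasp across it from above. Height 55 mm; outside diameter 62 mm at the rim, tapering to 55 mm at 48 mm above the rim, then to the 44 mm foot; wall 4 mm. Origin: centre of the rim plane (shelf height at the start); z axis points from rim to foot, up when rim-down.
- riser: Telescopic cup riser, bolted down, elsewhere each time. Steel base plate 200 x 100 x 10 mm, upright column (44 mm diameter, 92 mm high). Origin: column axis at shelf height; x axis points from seat to column, y to the button's side, z up. Two nested stages slide up, 60 mm each, carrying grip block and cup seat together. A pin locks them down while the button is out. They sink back when let go.
- grip (a point): Centre of the black grip block, on the column axis at button height (118 mm above the shelf when down); rises with the riser. Block 36 mm along riser x, 40 along riser y, 45 high (top 22.5 mm above this point). Grip it from above, TCP at this point, fingers closing along riser y: one pad presses the button, the other the plain face across from it.
- seat (a point): Centre of the floor of the orange round cup seat (pocket), 100 mm from the column axis on the riser's -x side: inside diameter 72 mm, wall 4 mm thick and 10 mm high above the floor; floor 16 mm above the shelf when down. A seated rim-down cup has its origin here. Rises with the riser.
- riser_button (a joint): Red round button, 18 mm diameter, in the +y side of the grip block. 0 = out (stands 5 mm proud), 0.0045 m = fully in. Springs back; takes about 6 N; the pin is clear of its catch from about 0.0035 m.
- riser_stage1 (a joint): Extension of the first (inner) stage in m: 0 = down, 0.06 = first stop. It comes out first; pull about 10 N (cup aboard). Let go when raised, the riser sinks until its pin rests on the catch, about 17 mm up.
- riser_stage2 (a joint): Extension of the second (middle) stage in m: 0 = down, 0.06 = second stop. It follows once the first stage is at its stop; pull about 16 N. Fully extended is both stages at 0.06, the grip 120 mm higher than when down; the second stop is hard.
- spare_cup: Bystander: another such white cup standing the usual way, rim up; origin at its foot's centre, z up. Its place and that of the upside-down cup are swapped at random.
- cup_stack: Bystander: three white cups nested in a stack, rims up, 62 mm diameter, 107 mm high; origin at the bottom's centre.
- canister: Bystander: silver tin coffee canister with lid and black knob, 94 mm diameter, 144 mm high; origin at the bottom's centre.
- tongs: Bystander: chrome sugar tongs lying flat, 113 x 40 x 8 mm, along their x axis; origin in the middle at shelf height.
- mini_a: Bystander: amber miniature bottle, 34 mm diameter, 105 mm high; origin at the bottom's centre.
- mini_b: Bystander: green miniature bottle, 34 mm diameter, 105 mm high; origin at the bottom's centre.
Things that resemble listed ones, but are neither listed nor needed, are in the scene too. What is shaped like the cup but blue or green is not meant.

How it is judged:
On the way, in this order (a step that is already met when the one before it is completed fails the run):
1. the cup rests rim-down in the seat, let go of, with the riser still down (horizontal distance between cup and seat below 0.008 m and z of cup in the frame of seat between -0.004 and 0.004 m and angle between cup's own z axis and vertical below 0.1 rad and contact force between the fingers and cup below 0.3 N and value of joint each of riser_stage1, riser_stage2 below 0.01 m), for 0.2 s.
2. the button is squeezed in while the riser is still down (value of joint riser_button above 0.003 m and value of joint riser_stage1 below 0.015 m and value of joint riser_stage2 below 0.01 m and contact force between the fingers and riser above 2 N), for 0.1 s.
At the end, for the whole second after the job is handed in: Riser still at the second stop (stages out over 56 and 55 of 60 mm, grip 229 mm or more up), fingers holding the grip block (over 3 N, TCP within 35 mm of its centre); cup rim-down in the seat (within 8 mm sideways, 4 mm in height, 0.1 rad), not touched by the fingers (horizontal distance between cup and seat below 0.008 m and z of cup in the frame of seat between -0.004 and 0.004 m and angle between cup's own z axis and vertical below 0.1 rad and contact force between the fingers and cup below 0.3 N and value of joint riser_stage1 above 0.056 m and value of joint riser_stage2 above 0.055 m and z of grip in the frame of riser above 0.229 m and contact force between the fingers and riser above 3 N and distance between the grasp point and grip below 0.035 m and velocity of joint riser_stage1 between -0.02 and 0.02 m/s and velocity of joint riser_stage2 between -0.02 and 0.02 m/s); the arm keeps its last pose, push and grip.
It fails at once if another cup, the canister, the tongs or a little bottle is moved more than 30 mm (distance of any of spare_cup, cup_stack, canister, tongs, mini_a, mini_b from where it was at the start of the episode above 0.03 m).
It fails at once if the cup is dropped (moves over 0.6 m/s out of the fingers) (linear speed of cup above 0.6 m/s and contact force between the fingers and cup below 0.05 N).
It also fails if it takes over 43 s, if anything falls off the work surface, if the arm or the gripper's body presses on something with over 40 N, if the wrist force passes 120 N, or if a joint passes its speed limit or range.

## Working session

There is one attempt and no reset: what is moved stays moved. The work goes in short steps, Python scripts to look and compute and a tool call to move; the robot and the scene stay as the last step left them, time stands still between calls to the robot, and variables do not carry over. Pictures are saved under pics/ and viewed, at most 10 in all, crops included, and the job is handed in when it is done.

Besides the shell and the picture viewer there is one more tool, called after "Emit:" by a JSON object that holds its "fn" and its "kwargs", one argument or row to a line. servo_tool: Moves the arm, as the interface text tells. Its arguments: {"type":"object","properties":{"targets":{"type":"array","items":{"type":"array","items":{"type":"number"}}},"grip":{"type":"number"},"force":{"type":"number"}},"required":["targets"]}

```bash
mkdir -p pics; cat > h.py <<'E'
import numpy as np, cv2
from bench import observe, cams, arm
def world(name, depth, uv):
    c=cams.calibration(name);K=np.array(c["intrinsics"]);uv=np.atleast_2d(uv)
    D=np.array([c["k1"],0,0,0.])
    n=cv2.undistortPoints(uv.astype(float).reshape(-1,1,2),K,D).reshape(-1,2)
    z=depth[uv[:,1].astype(int),uv[:,0].astype(int)]
    P=np.c_[n*z[:,None],z]; P=P[z>0]
    return (P-np.array(c["t"]))@np.array(c["R"])
def region_pts(name,depth,reg):
    v,u=np.nonzero(reg); return world(name,depth,np.c_[u,v])
E
python3 - <<'E'
from h import *
ims=[]
for n in("top","side"):
    p,d=cams.snapshot(n); np.save(f"d_{n}.npy",d); cv2.imwrite(f"pics/{n}0.png",p)
    for t in("cup","riser","grip","seat","riser_button"):
        for o in cams.outline_of(n,t)[:7]:
            P=region_pts(n,d,o["region"])
            if len(P)<5: continue
            hi=P[P[:,2]>np.percentile(P[:,2],95)-.006]
            print(n,t,round(o["conf"],2),o["box"],P.mean(0).round(3),"top",hi.mean(0).round(3),len(P))
print(observe()["time_s"],observe()["eef_pos"],observe()["ee_rot"])
E
```

```text
top cup 0.77 [334.7, 261.0, 25.5, 22.6] [ 0.556 -0.058  0.048] top [ 0.561 -0.06   0.055] 516
top cup 0.68 [344.2, 305.9, 29.5, 26.0] [ 0.447 -0.081  0.049] top [ 0.447 -0.085  0.055] 538
top cup 0.62 [414.5, 255.8, 30.2, 27.4] [ 0.561 -0.248  0.046] top [ 0.565 -0.253  0.056] 557
top cup 0.57 [374.9, 269.9, 27.8, 25.4] [ 0.533 -0.153  0.049] top [ 0.536 -0.157  0.055] 516
top riser 0.98 [253.5, 248.1, 56.2, 87.2] [0.516 0.101 0.031] top [0.567 0.115 0.14 ] 3339
top grip 0.92 [261.5, 255.8, 43.9, 71.9] [0.504 0.1   0.053] top [0.567 0.114 0.14 ] 1520
top seat 0.72 [261.5, 251.3, 39.4, 76.5] [0.504 0.1   0.053] top [0.567 0.114 0.14 ] 1519
side cup 0.8 [282.6, 271.7, 27.8, 29.8] [ 0.562 -0.072  0.037] top [ 0.563 -0.063  0.055] 749
side cup 0.66 [282.4, 342.3, 34.2, 37.2] [ 0.567 -0.265  0.04 ] top [ 0.567 -0.255  0.054] 898
side cup 0.6 [233.2, 281.7, 29.2, 35.1] [ 0.451 -0.097  0.039] top [ 0.45  -0.087  0.055] 719
side cup 0.58 [272.0, 303.8, 24.5, 36.8] [ 0.539 -0.169  0.04 ] top [ 0.538 -0.159  0.055] 771
side riser 0.94 [235.3, 192.5, 83.8, 73.4] [0.53  0.096 0.036] top [0.569 0.111 0.139] 3170
side grip 0.96 [239.6, 190.6, 62.6, 63.3] [0.513 0.1   0.058] top [0.569 0.113 0.14 ] 1337
side seat 0.82 [238.6, 189.2, 62.7, 64.7] [0.512 0.098 0.057] top [0.569 0.111 0.14 ] 1334
0.6 [ 0.15879046 -0.55260636  0.24998827] [-3.14148888e+00 -1.27735647e-05  2.79778447e-01]
```

View pics/top0.png

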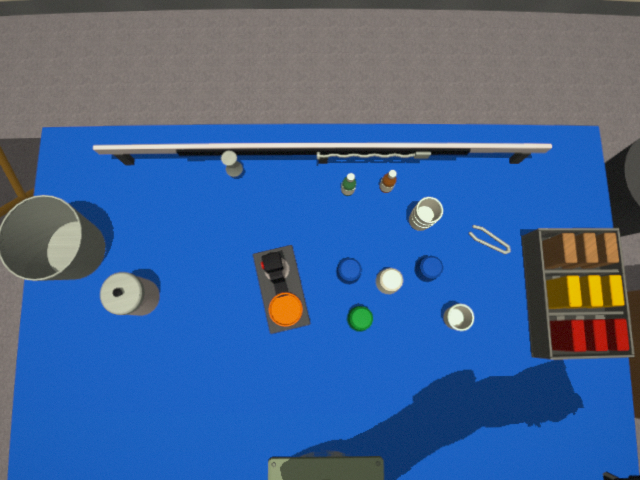

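View pics/side0.png

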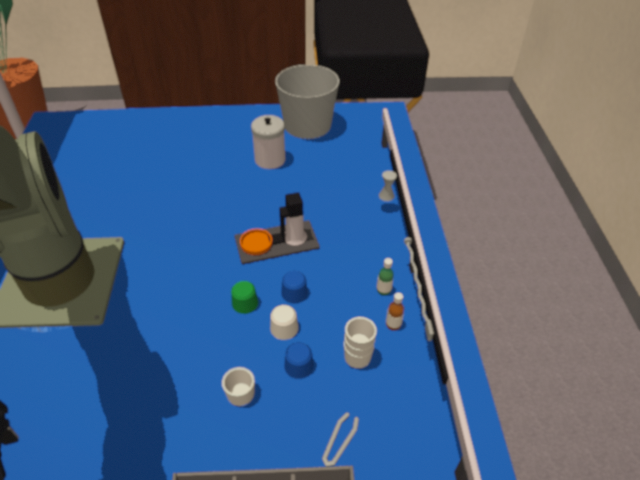

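The white thing at top (390,281) / side (284,322) is closed, foot up. Blue (349,270) and (430,267) and green (360,318) have the wrong colour. The white cup at (460,317) is rim up and (426,212) is the stack. I'll confirm this in a crop and measure precisely.

```bash
python3 - <<'E'
from h import *
from scipy.optimize import least_squares
def circ(P):
    s=least_squares(lambda p:np.hypot(P[:,0]-p[0],P[:,1]-p[1])-p[2],[*P[:,:2].mean(0),.03],loss='soft_l1',f_scale=.002); return s.x
cr=[]
for n,box in(("top",(375,265,32,32)),("side",(266,302,36,40))):
    p=cv2.imread(f"pics/{n}0.png"); d=np.load(f"d_{n}.npy")
    x,y,w,h=box; m=np.zeros(d.shape,bool); m[y:y+h,x:x+w]=1
    m&=(p.min(2)>60)
    P=region_pts(n,d,m); F=P[P[:,2]>.051]; print(n,"foot",F.mean(0).round(4),np.median((F.max(0)+F.min(0))/2),((F.max(0)+F.min(0))/2).round(4),len(F))
    S=P[(P[:,2]>.015)&(P[:,2]<.045)]; print(" side fit",circ(S).round(4),len(S))
    hsv=cv2.cvtColor(p,cv2.COLOR_BGR2HSV)
    o=(abs(hsv[...,0].astype(int)-12)<9)&(hsv[...,1]>180)&(hsv[...,2]>100)
    o[:180]=0;o[345:]=0;o[:,:230]=0;o[:,320:]=0
    Q=region_pts(n,d,o); fl=Q[abs(Q[:,2]-.016)<.004]; print(" seat",((fl.max(0)+fl.min(0))/2).round(4),fl.mean(0).round(4),len(fl), "ring mid",((Q.max(0)+Q.min(0))/2).round(4))
    A=region_pts(n,d,np.pad(np.ones((160,90),bool),((180,140),(230,320))))
    T=A[(A[:,2]>.134)&(A[:,2]<.147)]; print(" griptop",((T.max(0)+T.min(0))/2).round(4),T.mean(0).round(4),cv2.minAreaRect(T[:,:2].astype(np.float32)),len(T))
    B=A[(A[:,2]>.006)&(A[:,2]<.0135)]; print(" base",cv2.minAreaRect(B[:,:2].astype(np.float32)),len(B))
    c=p[y-40:y+h+40,x-40:x+w+40]; cr.append(cv2.resize(c,(390,400),interpolation=2))
cv2.imwrite("pics/crop.png",np.hstack(cr))
E
```

```text
top foot [ 0.5359 -0.1565  0.055 ] 0.05616353562567117 [ 0.5369 -0.1581  0.0562] 360
 side fit [ 0.5363 -0.1571  0.0284] 87
 seat [0.473 0.092 0.016] [0.47   0.0918 0.0159] 673 ring mid [0.4718 0.091  0.0189]
 griptop [0.567  0.1151 0.1398] [0.567  0.1146 0.1401] ((0.567483127117157, 0.1149657815694809), (0.03632300719618797, 0.04028469696640968), 12.27180290222168) 308
 base ((0.5975576639175415, 0.11601711064577103), (0.364336222410202, 0.1946786344051361), 6.482304096221924) 1750
side foot [ 0.5379 -0.1587  0.0547] 0.05602399640518532 [ 0.538  -0.1585  0.056 ] 350
 side fit [ 0.5379 -0.1556  0.0287] 249
 seat [0.4743 0.092  0.016 ] [0.4719 0.0952 0.016 ] 460 ring mid [0.4729 0.0908 0.0211]
 griptop [0.5689 0.1155 0.1389] [0.5688 0.1126 0.1397] ((0.5687216520309448, 0.11467813700437546), (0.036496926099061966, 0.04321978986263275), 14.36024284362793) 195
 base ((0.525804340839386, 0.07471483945846558), (0.22900032997131348, 0.5258469581604004), 2.7355802059173584) 1287
```

View pics/crop.png

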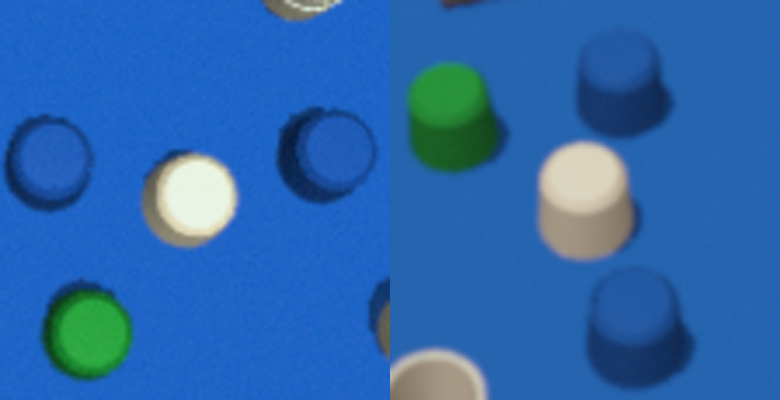

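The crop confirms it: the white inverted cup is in the centre with its closed foot up, at about (0.537,-0.158). The grip is at (0.568,0.115), the seat at (0.471,0.0915), and the riser yaw is about 0.237.

Emit:
{"fn": "servo_tool", "kwargs": {
  "targets": [
    [3,-1.7,0,-0.08],
    [6,-3.5,0,-0.15],
    [9,-5.2,0,-0.23],
    [12,-7,0,-0.31],
    [15,-8.7,0,-0.38],
    [18,-10.5,0,-0.46],
    [21,-12.2,0,-0.54],
    [23.6,-13.8,0,-0.61]
  ],
  "grip": 0,
  "force": 30
}}

```text
time_s: 1.27
eef_pos: [0.3489, -0.3531, 0.2501]
ee_rot: [3.141, -0.0, 0.895]
ft_force: [-0.1, -0.6, 0.2]
gripper_width: 0.999
finger_force: 0.0
```

Emit:
{"fn": "servo_tool", "kwargs": {
  "targets": [
    [3.8,0.3,0,-0.08],
    [7.6,0.6,0,-0.16],
    [11.4,1,0,-0.24],
    [15.2,1.3,0,-0.32],
    [19,1.6,0,-0.4],
    [22.8,1.9,0,-0.48],
    [25.6,2.1,0,-0.56],
    [27.2,2.3,0,-0.61]
  ]
}}

```text
time_s: 1.93
eef_pos: [0.5385, -0.1546, 0.25]
ee_rot: [3.141, -0.001, 1.507]
ft_force: [-0.9, 0.1, 0.1]
gripper_width: 1.003
finger_force: 0.0
```

Emit:
{"fn": "servo_tool", "kwargs": {
  "targets": [
    [0,0,2,0],
    [0,0,4,0],
    [0,0,6,0],
    [0,0,8,0],
    [0,0,10,0],
    [0,0,11,0],
    [0,0,11,0],
    [0,0,11,0]
  ]
}}

```text
time_s: 2.6
eef_pos: [0.5368, -0.1579, 0.1404]
ee_rot: [-3.142, -0.0, 1.5]
ft_force: [-0.9, 0.1, 1.6]
gripper_width: 0.997
finger_force: 0.0
```

Emit:
{"fn": "servo_tool", "kwargs": {
  "targets": [
    [0,0,2,0],
    [0,0,4,0],
    [0,0,6,0],
    [0,0,8,0],
    [0,0,9.4,0],
    [0,0,10.4,0],
    [0,0,10.4,0],
    [0,0,10.4,0]
  ]
}}

```text
time_s: 3.27
eef_pos: [0.537, -0.158, 0.0368]
ee_rot: [3.141, 0.0, 1.5]
ft_force: [-0.6, -0.3, 0.8]
gripper_width: 0.996
finger_force: 0.0
```

Emit:
{"fn": "servo_tool", "kwargs": {
  "targets": [
    [0,0,0,0],
    [0,0,0,0],
    [0,0,0,0],
    [0,0,0,0],
    [0,0,0,0],
    [0,0,0,0],
    [0,0,0,0],
    [0,0,0,0]
  ],
  "grip": 1,
  "force": 30
}}

```text
time_s: 3.93
eef_pos: [0.5371, -0.1581, 0.0373]
ee_rot: [3.14, 0.0, 1.499]
ft_force: [-2.7, 0.5, 15.0]
gripper_width: 0.66
finger_force: 29.2
```

Emit:
{"fn": "servo_tool", "kwargs": {
  "targets": [
    [0,0,-0.5,0],
    [0,0,-1.5,0],
    [0,0,-3,0],
    [0,0,-5,0],
    [0,0,-7,0],
    [0,0,-9,0],
    [0,0,-11,0],
    [0,0,-12,0]
  ]
}}

```text
time_s: 4.6
eef_pos: [0.5371, -0.1581, 0.159]
ee_rot: [3.139, 0.0, 1.5]
ft_force: [-0.8, 0.1, 0.3]
gripper_width: 0.654
finger_force: 32.0
```

```bash
python3 - <<'E'
from h import *
s=observe(); print(s["eef_pos"],s["ft_force"],s["gripper_width"],s["finger_force"])
p,d=cams.snapshot("side"); cv2.imwrite("pics/lift.png",cv2.resize(p[130:400,170:470],(800,600)[:1]+(600,)))
E
```

```text
[ 0.53714192 -0.15809426  0.15896157] [-0.76890664  0.08979964  0.29041798] 0.6543678558229732 32.01286141265882
```

View pics/lift.png

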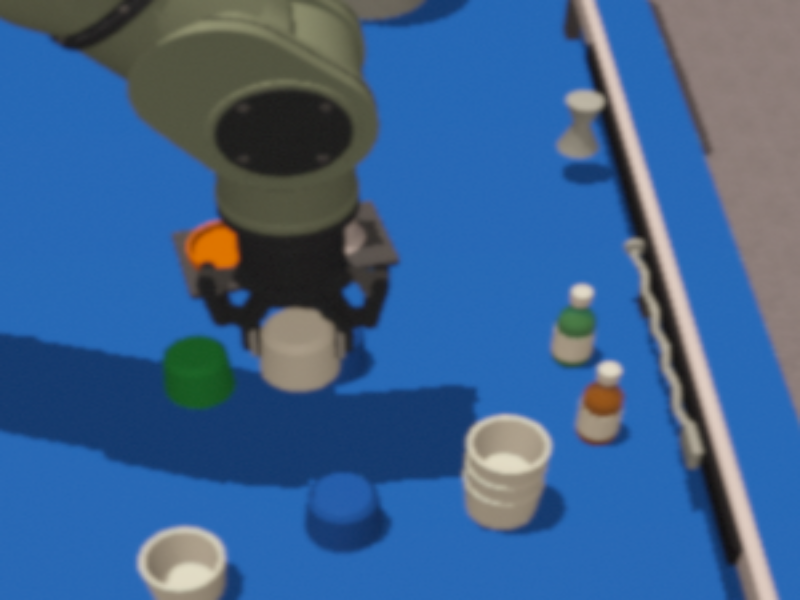

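Cup held upright in the fingers (crop ~300,345), bystanders untouched. Moving over the seat.

Emit:
{"fn": "servo_tool", "kwargs": {
  "targets": [
    [2,-0.7,0,0.1],
    [5,-1.7,0,0.2],
    [9,-3.1,0,0.3],
    [13,-4.4,0,0.4],
    [17,-5.8,0,0.5],
    [20.5,-7,0,0.6],
    [23,-7.9,0,0.7],
    [24.4,-8.35,0,0.8]
  ]
}}

```text
time_s: 5.32
eef_pos: [0.4693, 0.0948, 0.1557]
ee_rot: [-3.14, 0.0, 0.699]
ft_force: [-0.7, -0.1, -1.0]
gripper_width: 0.658
finger_force: 32.0
```

Emit:
{"fn": "servo_tool", "kwargs": {
  "targets": [
    [0,0,0,0.1],
    [0,0,0,0.2],
    [0,0,0,0.3],
    [0,0,0,0.4],
    [0,0,0,0.463],
    [0,0,0,0.463],
    [0,0,0,0.463],
    [0,0,0,0.463]
  ]
}}

```text
time_s: 5.98
eef_pos: [0.4705, 0.0913, 0.1558]
ee_rot: [-3.142, 0.0, 0.239]
ft_force: [0.3, -0.5, -1.2]
gripper_width: 0.654
finger_force: 32.0
```

```bash
python3 - <<'E'
from h import *
s=observe(); print(s["eef_pos"],s["ee_rot"],s["gripper_width"],s["finger_force"])
e=s["eef_pos"]
for n in("side","top"):
    p,d=cams.snapshot(n)
    cv2.imwrite(f"pics/over_{n}.png",cv2.resize(p[140:360,180:400],(600,600)))
    for o in cams.outline_of(n,"cup"):
        P=region_pts(n,d,o["region"]); P=P[np.hypot(*(P[:,:2]-e[:2]).T)<.06]
        if len(P)>20: print(n,o["conf"],o["box"],P.mean(0),np.percentile(P[:,2],[1,3,50,97,99]).round(4),len(P))
E
```

```text
[0.47052363 0.09133446 0.15583635] [-3.14154038e+00  3.50327778e-04  2.39290265e-01] 0.6539963706268234 32.02918870432768
side 0.75 [238.6, 191.2, 27.4, 32.0] [0.47113212 0.07460802 0.14593637] [0.1194 0.1208 0.1439 0.1738 0.1752] 371
side 0.68 [232.1, 194.8, 88.4, 69.5] [0.47487309 0.08487967 0.01470789] [-0.0005  0.0033  0.0148  0.027   0.0287] 1235
side 0.31 [238.4, 190.1, 63.7, 65.0] [0.47632995 0.09510121 0.0181749 ] [0.0094 0.011  0.0172 0.0275 0.0289] 790
```

View pics/over_side.png

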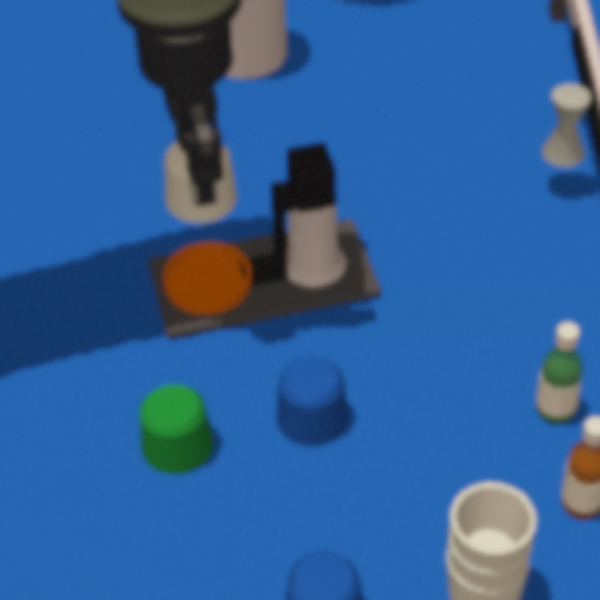

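The cup hangs centred and upright above the seat, its rim about 36.5 mm below the TCP. Lowering.

Emit:
{"fn": "servo_tool", "kwargs": {
  "targets": [
    [0,0,1.5,0],
    [0,0,3.5,0],
    [0,0,5.5,0],
    [0,0,7,0],
    [0,0,8.2,0],
    [0,0,9.1,0],
    [0,0,9.7,0],
    [0,0,10,0]
  ]
}}

```text
time_s: 6.85
eef_pos: [0.4706, 0.0913, 0.0555]
ee_rot: [-3.141, 0.0, 0.237]
ft_force: [-0.1, -0.1, -0.8]
gripper_width: 0.653
finger_force: 32.0
```

Emit:
{"fn": "servo_tool", "kwargs": {
  "targets": [
    [0,0,0.05,0],
    [0,0,0.1,0],
    [0,0,0.15,0],
    [0,0,0.2,0],
    [0,0,0.25,0],
    [0,0,0.25,0],
    [0,0,0.25,0],
    [0,0,0.25,0]
  ]
}}

```text
time_s: 7.52
eef_pos: [0.4706, 0.0913, 0.0538]
ee_rot: [-3.142, 0.0, 0.237]
ft_force: [-2.3, -1.9, 5.2]
gripper_width: 0.656
finger_force: 32.8
```

Contact at the expected floor height. Releasing partly, then fully.

Emit:
{"fn": "servo_tool", "kwargs": {
  "targets": [
    [0,0,0,0],
    [0,0,0,0],
    [0,0,0,0],
    [0,0,0,0],
    [0,0,0,0],
    [0,0,0,0],
    [0,0,0,0],
    [0,0,0,0]
  ],
  "grip": 0.1
}}

```text
time_s: 8.18
eef_pos: [0.4706, 0.0914, 0.0535]
ee_rot: [-3.141, -0.0, 0.237]
ft_force: [0.1, -0.6, -0.1]
gripper_width: 0.899
finger_force: 0.0
```

Emit:
{"fn": "servo_tool", "kwargs": {
  "targets": [
    [0,0,-1,0],
    [0,0,-3,0],
    [0,0,-5,0],
    [0,0,-7.5,0],
    [0,0,-10,0],
    [0,0,-12.5,0],
    [0,0,-14,0],
    [0,0,-14.5,0]
  ],
  "grip": 0
}}

```text
time_s: 8.85
eef_pos: [0.4711, 0.0914, 0.2013]
ee_rot: [-3.141, -0.003, 0.237]
ft_force: [0.3, 0.2, -0.5]
gripper_width: 1.005
finger_force: 0.0
```

```bash
python3 - <<'E'
from h import *
s=observe(); print(s["eef_pos"],s["ee_rot"],s["gripper_width"],s["finger_force"],s["ft_force"])
for n in("side","top"):
    p,d=cams.snapshot(n)
    cv2.imwrite(f"pics/rel_{n}.png",cv2.resize(p[160:320,190:350],(600,600)))
    A=region_pts(n,d,np.pad(np.ones((160,110),bool),((180,140),(220,310))))
    A=A[np.hypot(A[:,0]-.4708,A[:,1]-.0915)<.045]
    F=A[(A[:,2]>.06)&(A[:,2]<.085)]; 
    if len(F)>5: print(n,((F.max(0)+F.min(0))/2),F.mean(0),np.percentile(F[:,2],[50,97]),len(F))
    T=region_pts(n,d,np.pad(np.ones((160,110),bool),((180,140),(220,310))));T=T[(T[:,2]>.136)&(T[:,2]<.145)&(np.hypot(T[:,0]-.568,T[:,1]-.115)<.03)]
    if len(T)>5: print(" grip",((T.max(0)+T.min(0))/2),len(T))
E
```

```text
[0.47109357 0.09144646 0.20131128] [-3.14137039 -0.00326088  0.2367623 ] 1.0047429877909668 0.0 [ 0.30111364  0.17992524 -0.51527613]
side [0.47336721 0.09011051 0.0688461 ] [0.47351194 0.08571167 0.06963451] [0.07045126 0.07443173] 322
 grip [0.56887795 0.1151396  0.13970707] 186
 grip [0.58408828 0.11639565 0.13983566] 37
```

View pics/rel_side.png

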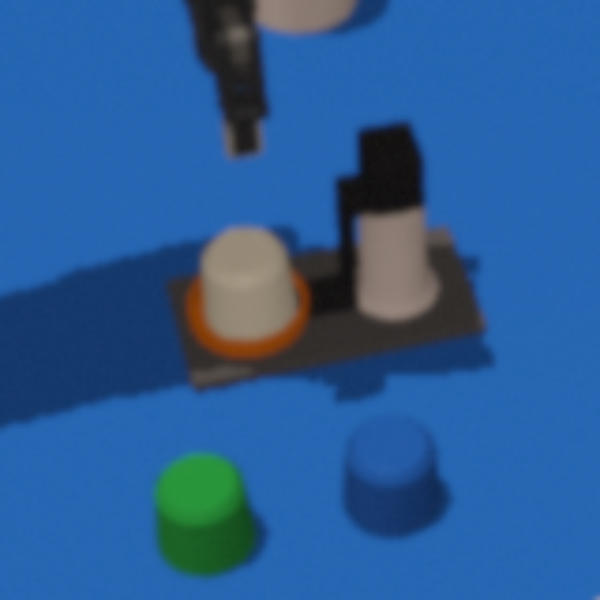

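The cup sits in the seat, upright, foot at z≈0.0705. Now to the grip block.

Emit:
{"fn": "servo_tool", "kwargs": {
  "targets": [
    [1,0,0,0],
    [2.5,0,0,0],
    [4.5,0,0,0],
    [6.5,0,0,0],
    [8.2,0,0,0],
    [9.4,0,0,0],
    [10,0,0,0],
    [10,0,0,0]
  ]
}}

```text
time_s: 9.62
eef_pos: [0.568, 0.1149, 0.1973]
ee_rot: [-3.141, 0.001, 0.237]
ft_force: [-1.3, 0.0, 0.7]
gripper_width: 1.001
finger_force: 0.0
```

Emit:
{"fn": "servo_tool", "kwargs": {
  "targets": [
    [0,0,1,0],
    [0,0,2.5,0],
    [0,0,4,0],
    [0,0,5.5,0],
    [0,0,7,0],
    [0,0,7.8,0],
    [0,0,8,0],
    [0,0,8,0]
  ]
}}

```text
time_s: 10.28
eef_pos: [0.5674, 0.1147, 0.1182]
ee_rot: [-3.141, 0.001, 0.237]
ft_force: [-0.3, -1.3, -0.4]
gripper_width: 1.0
finger_force: 0.0
```

Emit:
{"fn": "servo_tool", "kwargs": {
  "targets": [
    [0,0,0,0],
    [0,0,0,0],
    [0,0,0,0],
    [0,0,0,0],
    [0,0,0,0],
    [0,0,0,0],
    [0,0,0,0],
    [0,0,0,0]
  ],
  "grip": 1,
  "force": 60
}}

```text
time_s: 10.95
eef_pos: [0.568, 0.1152, 0.1192]
ee_rot: [-3.141, -0.001, 0.237]
ft_force: [-2.1, 2.6, 8.8]
gripper_width: 0.463
finger_force: 59.9
```

Emit:
{"fn": "servo_tool", "kwargs": {
  "targets": [
    [0,0,0,0],
    [0,0,0,0],
    [0,0,0,0],
    [0,0,0,0],
    [0,0,0,0],
    [0,0,0,0],
    [0,0,0,0],
    [0,0,0,0]
  ]
}}

```text
time_s: 11.62
eef_pos: [0.5681, 0.1152, 0.1192]
ee_rot: [-3.141, -0.001, 0.237]
ft_force: [-0.8, 1.6, 7.2]
gripper_width: 0.464
finger_force: 59.9
```

Width is 39.4 mm, so the button is fully in. Pulling up.

Emit:
{"fn": "servo_tool", "kwargs": {
  "targets": [
    [0,0,-0.2,0],
    [0,0,-0.6,0],
    [0,0,-1.1,0],
    [0,0,-1.6,0],
    [0,0,-2.1,0],
    [0,0,-2.6,0],
    [0,0,-3.1,0],
    [0,0,-3.5,0]
  ]
}}

```text
time_s: 12.28
eef_pos: [0.5678, 0.115, 0.1542]
ee_rot: [-3.141, -0.0, 0.237]
ft_force: [2.5, 4.8, -8.5]
gripper_width: 0.463
finger_force: 61.4
```

Emit:
{"fn": "servo_tool", "kwargs": {
  "targets": [
    [0,0,-0.4,0],
    [0,0,-0.8,0],
    [0,0,-1.2,0],
    [0,0,-1.6,0],
    [0,0,-2,0],
    [0,0,-2.4,0],
    [0,0,-2.8,0],
    [0,0,-3.1,0]
  ]
}}

```text
time_s: 12.95
eef_pos: [0.5677, 0.115, 0.1848]
ee_rot: [-3.141, 0.0, 0.237]
ft_force: [2.6, 5.0, -11.9]
gripper_width: 0.46
finger_force: 61.8
```

Emit:
{"fn": "servo_tool", "kwargs": {
  "targets": [
    [0,0,-0.4,0],
    [0,0,-1,0],
    [0,0,-1.6,0],
    [0,0,-2.2,0],
    [0,0,-2.8,0],
    [0,0,-3.4,0],
    [0,0,-4,0],
    [0,0,-4.5,0]
  ]
}}

```text
time_s: 13.62
eef_pos: [0.5677, 0.1149, 0.2298]
ee_rot: [-3.141, 0.0, 0.237]
ft_force: [4.1, 4.9, -14.5]
gripper_width: 0.459
finger_force: 62.0
```

Emit:
{"fn": "servo_tool", "kwargs": {
  "targets": [
    [0,0,-0.2,0],
    [0,0,-0.35,0],
    [0,0,-0.5,0],
    [0,0,-0.6,0],
    [0,0,-0.7,0],
    [0,0,-0.8,0],
    [0,0,-0.8,0],
    [0,0,-0.8,0]
  ]
}}

```text
time_s: 14.28
eef_pos: [0.5677, 0.115, 0.2376]
ee_rot: [-3.141, 0.0, 0.237]
ft_force: [3.0, 5.0, -10.2]
gripper_width: 0.46
finger_force: 62.1
```

```bash
python3 - <<'E'
from h import *
s=observe(); print(s["eef_pos"],s["gripper_width"],s["finger_force"],s["ft_force"])
for n in("side",):
    p,d=cams.snapshot(n)
    cv2.imwrite(f"pics/up_{n}.png",cv2.resize(p[110:310,180:380],(600,600)))
    A=region_pts(n,d,np.pad(np.ones((220,150),bool),((110,150),(200,290))))
    A=A[(np.hypot(A[:,0]-.471,A[:,1]-.0915)<.05)&(A[:,2]>.12)]
    hist=np.histogram(A[:,2],np.arange(.12,.22,.005)); print(hist[0]);F=A[(A[:,2]>.18)&(A[:,2]<.2)]; print(F.mean(0),np.median(F,0),(F.max(0)+F.min(0))/2)
E
```

```text
[0.5677264  0.11495984 0.23764167] 0.45957363075626323 62.105164378881454 [  2.99045652   4.98361063 -10.17363486]
[  0   8  71 105 148  72  50  39  44  43  48  41  65 171 101   0   0   0
   0]
[0.47313194 0.08555593 0.18808099] [0.47305606 0.0841438  0.18901845] [0.47169005 0.08938332 0.18729525]
```

View pics/up_side.png

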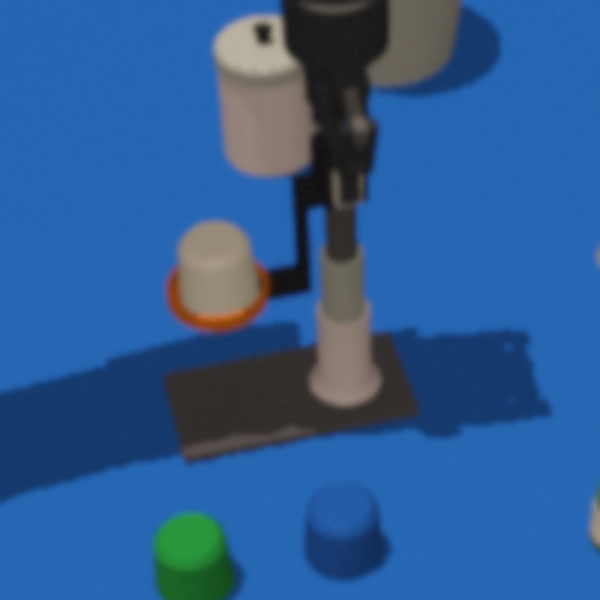

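Both stages are out and the cup is seated. The rise is 118.4 mm, so I'll ease up to feel the stop.

Emit:
{"fn": "servo_tool", "kwargs": {
  "targets": [
    [0,0,-0.04,0],
    [0,0,-0.08,0],
    [0,0,-0.12,0],
    [0,0,-0.16,0],
    [0,0,-0.2,0],
    [0,0,-0.2,0],
    [0,0,-0.2,0],
    [0,0,-0.2,0]
  ]
}}

```text
time_s: 15.0
eef_pos: [0.5677, 0.115, 0.2395]
ee_rot: [-3.141, 0.0, 0.237]
ft_force: [3.4, 4.7, -12.7]
gripper_width: 0.461
finger_force: 62.1
```

Emit:
{"fn": "servo_tool", "kwargs": {
  "targets": [
    [0,0,-0.03,0],
    [0,0,-0.06,0],
    [0,0,-0.1,0],
    [0,0,-0.1,0],
    [0,0,-0.1,0],
    [0,0,-0.1,0],
    [0,0,-0.1,0],
    [0,0,-0.1,0]
  ]
}}

```text
time_s: 15.67
eef_pos: [0.5675, 0.1149, 0.2397]
ee_rot: [-3.141, 0.001, 0.237]
ft_force: [6.4, 4.2, -25.1]
gripper_width: 0.459
finger_force: 63.9
```

```bash
python3 - <<'E'
from h import *
s=observe(); print(s["eef_pos"],s["finger_force"],s["ft_force"])
p,d=cams.snapshot("side")
A=region_pts("side",d,np.pad(np.ones((220,150),bool),((110,150),(200,290))))
A=A[(np.hypot(A[:,0]-.471,A[:,1]-.0915)<.025)&(A[:,2]>.18)&(A[:,2]<.2)]; print(len(A),np.percentile(A[:,2],[50,97]))
if s["eef_pos"][2]>.238 and s["finger_force"]>30: print(arm.job_done())
E
```

```text
[0.56750944 0.11490772 0.23970007] 63.9131261408329 [  6.42173649   4.22254813 -25.07540525]
271 [0.19144175 0.19502406]
the job is handed in; nothing more can be done
None
```

I handed the job in at 15.7 s: the cup is rim-down in the seat, and the gripper is still holding the riser against its second stop (grip about 120 mm up, button squeezed in). I haven't seen the judge's verdict.

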